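# Stopper a bottle in the corking stand

## Robot

A 6-joint arm with a two-finger parallel gripper is mounted at the origin on the work surface; the furniture and walls round the work are solid. World frame = base frame: x ahead of the robot, y to its left, z up, the work surface at z = 0. Lengths are in mm, angles in rad, forces in N, time in s.
With the tool pointing down it reaches from about 350 to 775 mm from the base axis. Payload 7.3 kg.
Tool frame: the origin (TCP) lies midway between the tips of the shut fingers; the grasp point (between the pads) lies 19 mm behind it; z points along the fingers, y is the line along which they close (so a half turn about z gives the same grasp; the last joint's range is limited). The gripper opens to 92 mm and grips with 3 to 60 N. Pads are 19 mm wide; open, the fingers measure 130 mm over their backs; the gripper's body (75 mm by 190 mm) begins 47 mm behind the grasp point.
Start: joints at [-1.387, 0.342, 1.524, -0, 1.275, -0.146], TCP at [170.046, -496.718, 226.741] pointing down, gripper open.
Joint ranges: [-2.53, 2.53], [-0.77, 2.02], [0.04, 2.7], [-1, 4.14], [0.28, 2.66], [-3.11, 3.11]. Speed limits (rad/s): [2.57, 2.57, 3.14, 3.14, 3.14, 3.14].

## Interface

Orientations are given as [roll, pitch, yaw] about the fixed x, y, z axes, in that order (R = Rz(yaw) Ry(pitch) Rx(roll)).
In Python, from plant import monitor, optics, workorder gives the robot as it stands. The module is installed in compiled form; this text tells all that it offers.
- The arm moves only by the tool servo_tool, never from a script. Its arguments are lists of equal length, an entry for each row: "linear": the shift along the tool's x, y, z as a fraction of full scale, a list of three; "spin": the turn about the tool's z as a fraction of full scale. In form: {"linear": [[dx, dy, dz], ...], "spin": [spin, ...]}. A call has exactly 8 rows; each row shifts and turns the commanded pose from where the row before left it, along the tool's axes as they then stand; what a row does not reach is not made up. Full scale, the value 1, is 200 mm for a shift and 90 degrees for a turn. A row lasts 1/8 s, in which the tool goes at most 62.5 mm and 10.7 degrees, less where a joint would pass 70% of its speed; a pose out of reach is approached as far as the arm can. A call with a number of a shift or a turn outside -1 to 1 is refused whole. A call with a gripper value outside its range is refused whole. "hand" is the opening, from -1 (shut) to 1 (fully open), set as the call begins (left out, the last holds). The fingers move at their own pace and stop on an object; the grip force is fixed at half the most. Time passes only in rows, so rows that do not move let the fingers close, or fill a call up. It gives the time, the measured TCP pose, the force, the opening and the grip force at its end, in the units of the state.
- monitor.get_obs(): the state, without advancing time (a new reading comes with each control period).
- optics.capture(name): name is "scene" or "top"; returns a dict with "frame" (384x512x3 uint8, blue, green, red), "K" (3x3 intrinsics, pixels), "D" ([k1, k2, p1, p2, k3] as OpenCV has them; the pictures are not rectified), "world_to_cam" (4x4, takes a point from world to camera coordinates). Camera axes: x right, y down, z forward; pixel columns grow to the right and rows downward; lengths in mm; the calibration is good to about 2 mm. A picture is of the moment at which its call begins. There is no depth.
- workorder.close_job(): hands the job in; it is judged then, once.
The state is a dict: "time": time; "joint_positions": joint angles; "dq": joint speeds; "tau": joint torques, N m; "tool_pos": TCP position; "tcp_rot": TCP orientation; "contact_force": force on the tool from outside, world axes, zero at the start; "moment": the same for the moment, N m; "grip_width": finger opening in mm; "finger_force": force on a finger pad.
Only numpy, scipy, OpenCV 4.12 (cv2) and the standard library are available. Lean on these libraries where they do the work, as an engineer would, in place of code of your own. Each camera call takes 0.05 s, during which the arm holds its last target. There are 200 camera calls.

## Task

Slide the amber bottle that stands on the track of the corking stand along it until it is right up against the back stop under the sprung ram, then take the rubber mallet and knock the ram down with a brisk blow (or a few) until the bottle's stopper is fully home, its cap down on the rim. Leave the bottle standing there and put the mallet back down on the table, off the stand. Drive the stopper only there and only by striking the ram with the mallet, not with the hand, and do not disturb the other things on the table.

Things in the scene. Friction and masses are not known exactly. Their poses are not given: they have to be found in the camera images.
- stand: corking stand, fixed: dark wooden base 225x100 mm (x -150 to 75), deck top at z 12 mm, two guide rails along x from -135 to -10 mm, 70 mm apart inside, tops at z 32; curved back stop (top z 52) halts a bottle exactly under the ram; steel column 23 mm thick at x 58 carries a green overhanging arm. Origin on the table under the ram's axis; x along the track towards the column (push direction), z up
- nest (a point): point on the deck under the ram's axis where the centre of the bottle's foot must stand (bottle against the back stop). The arm's guide boss overhead is 40 mm across, 152 to 186 mm above the table, so push the bottle in low, with the hand leaning back along the track
- ram_top (a point): centre of the flat top of the ram's steel striking cap (44 mm across, 16 mm thick); 230 mm above the table when the ram is up; moves with the ram
- ram (a joint): downward travel of the ram, m: 0 up, 0.024 lowest; a spring lifts it again (net 2 N at the top, 4 N at 20 mm). Its white foot, 24 mm across, is 148 mm above the table when up, 5 mm above the raised stopper of a bottle in the nest, so about 19 mm of travel drives the stopper home
- bottle: amber glass bottle with paper label on the track, 0.3 to 0.5 kg: body 64 mm across, straight up to 70 mm, neck 30 mm across, rim 105 mm above its foot. Origin at the centre of its foot, z up. Its stopper stands partly out of the neck at first. It slides with 2 to 3 N; pushed low (below 45 mm) it stays upright
- stopper_top (a point): centre of the top of that bottle's black stopper cap (35 mm across, 12 mm thick): 131 mm above the bottle's foot at first, 117 mm when home
- stopper (a joint): how far that bottle's stopper has been driven in, m: 0 at first (14 mm of cork shows between cap and rim), 0.014 fully home (cap on the rim). It moves stiffly, about 8 N plus 2 N per 0.1 m/s, and stays where it is left
- mallet: rubber mallet, 0.3 to 0.45 kg, standing on one face: black barrel head 60 mm across, 84 mm from face to face, flat faces about 53 mm across. Origin at the centre of the face it stands on, z up through the head; light wooden handle runs level along -x at z 42 mm, 24 mm wide (y), 30 mm tall, from x -33 to -182 mm, butt 27 mm wide from x -165
- mallet_grip (a point): point in the middle of the mallet's handle, 60 mm from the axis of the head (mallet frame x -60, z 42 mm); a good place to grip, across the handle (mallet y)
- mug: bystander: white mug, 78 x 116 x 97 mm; origin under its middle
- honey_jar: bystander: honey jar with red lid, 65 mm across, 100 mm tall; origin under its middle
- filled_bottle: bystander: a bottle of the same kind off the track, already stoppered, 117 mm tall; origin at the centre of its foot

How it is judged (in metres and radians):
On the way, in this order (a step that is already met when the one before it is completed fails the run):
1. the bottle stands upright under the ram, against the back stop (within 4 mm of the nest point) (horizontal distance between bottle and nest below 0.004 m and angle between bottle's own z axis and vertical below 0.06 rad), for 0.2 s.
2. the mallet strikes the ram: it drives it down at more than 0.08 m/s (contact force between mallet and stand above 1 N and velocity of joint ram above 0.08 m/s).
At the end, for the whole second after the job is handed in: the stopper is fully home in its bottle (within 1.5 mm), the bottle stands upright under the ram within 6 mm of the nest point, the ram is up again (within 3 mm), and the mallet rests still on the table, not touching the stand (value of joint stopper above 0.0125 m and horizontal distance between bottle and nest below 0.006 m and angle between bottle's own z axis and vertical below 0.06 rad and value of joint ram below 0.003 m and height (world z) of mallet_grip below 0.065 m and linear speed of mallet below 0.02 m/s and contact force between mallet and stand below 0.1 N).
It fails at once if the ram is pushed down with the hand instead of the mallet (value of joint ram above 0.004 m and contact force between the fingers and stand above 1 N).
It fails at once if the stopper is driven in (more than 3 mm) while the bottle is not under the ram (more than 12 mm from the nest point) (value of joint stopper above 0.003 m and horizontal distance between bottle and nest above 0.012 m).
It fails at once if a bystander (mug, honey jar, stoppered bottle) is moved by more than 30 mm (distance of any of mug, honey_jar, filled_bottle from where it was at the start of the episode above 0.03 m).
It also fails if it takes over 72 s, if anything falls off the work surface, if the arm or the gripper's body presses on something with over 40 N, if the wrist force passes 120 N, or if a joint passes its speed limit or range.

## Working session

There is one attempt and no reset: what is moved stays moved. The work goes in short steps, Python scripts to look and compute and a tool call to move; the robot and the scene stay as the last step left them, time stands still between calls to the robot, and variables do not carry over. Pictures are saved under pics/ and viewed, at most 10 in all, crops included, and the job is handed in when it is done.

Besides the shell and the picture viewer there is one more tool, called after "Request:" by a JSON object that holds its "method" and its "body", one argument or row to a line. servo_tool: Moves the arm, as the interface text tells. Shift numbers are shares of 200 mm and turn numbers shares of 90 degrees, none past 1 either way. Its arguments: {"type":"object","properties":{"linear":{"type":"array","items":{"type":"array","items":{"type":"number","minimum":-1,"maximum":1}}},"spin":{"type":"array","items":{"type":"number","minimum":-1,"maximum":1}},"hand":{"type":"number"}},"required":["linear","spin"]}

```bash
mkdir -p pics; python3 - <<'E'
from plant import monitor, optics
import cv2,numpy as np
print(monitor.get_obs())
for n in("scene","top"):
    c=optics.capture(n);cv2.imwrite(f"pics/{n}0.png",c["frame"])
    np.savez(n+"0.npz",**c)
    print(n,c["K"],c["D"],c["world_to_cam"])
E
```

```text
{'time': 0.0, 'joint_positions': array([-1.38700016e+00,  3.42728888e-01,  1.52500470e+00,  1.64252808e-05,
        1.27537662e+00, -1.45991675e-01]), 'dq': array([ 0.00045665,  0.00212089,  0.00030671,  0.00165546, -0.00012394,
        0.00203166]), 'tau': array([ 6.68747853e-04, -4.31236446e+01, -2.44218725e+01,  7.16781802e-02,
        5.58944349e-02, -1.18532730e-04]), 'tool_pos': array([ 169.97438242, -496.30640661,  226.0460531 ]), 'tcp_rot': array([-3.14009353e+00, -2.36303786e-04,  3.29782870e-01]), 'contact_force': array([-0.16675639, -0.15005348,  0.01728399]), 'moment': array([-0.00772417, -0.04226169,  0.06214702]), 'finger_force': 0.0, 'grip_width': 92.30480418527617}
scene [[360.84443444   0.         259.00023093]
 [  0.         360.84443444 185.87081011]
 [  0.           0.           1.        ]] [-0.09806658  0.          0.          0.          0.        ] [[-6.25672688e-01 -7.80081616e-01 -2.52199884e-03  2.69466375e+02]
 [-3.93287070e-01  3.18228779e-01 -8.62586648e-01  3.44630502e+02]
 [ 6.73690559e-01 -5.38705037e-01 -5.05903069e-01  7.13453875e+02]
 [ 0.00000000e+00  0.00000000e+00  0.00000000e+00  1.00000000e+00]]
top [[437.61973709   0.         254.32840754]
 [  0.         437.61973709 182.95274862]
 [  0.           0.           1.        ]] [-0.0704972  0.         0.         0.         0.       ] [[ 7.44836763e-03 -9.99886066e-01 -1.31291995e-02 -5.42625343e+01]
 [-9.85742683e-01 -5.13467115e-03 -1.68181445e-01  5.48162880e+02]
 [ 1.68094869e-01  1.41946896e-02 -9.85668619e-01  1.40622511e+03]
 [ 0.00000000e+00  0.00000000e+00  0.00000000e+00  1.00000000e+00]]
```

View pics/scene0.png

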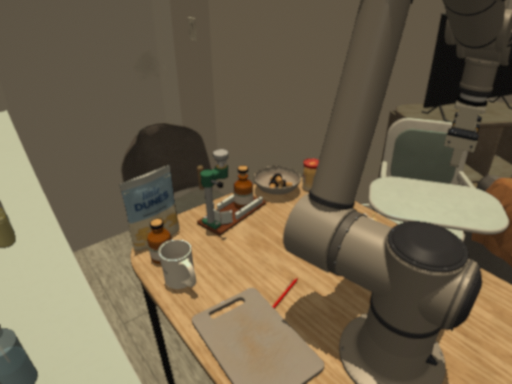

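View pics/top0.png

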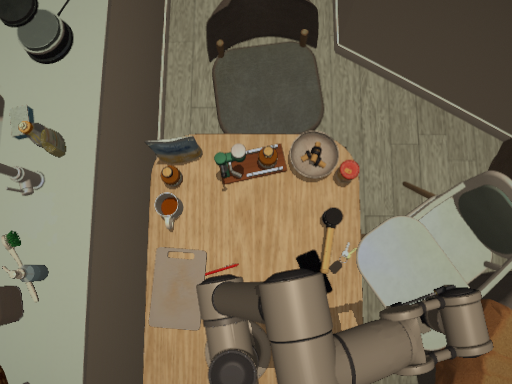

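The top view shows the stand at about (250,163), with its column at the left near (222,160), the track bottle at (268,156) and the mallet head at (332,217) with its handle going down. I'll zoom in on the stand and mallet.

```bash
python3 - <<'E'
import cv2,numpy as np
t=cv2.imread("pics/top0.png");s=cv2.imread("pics/scene0.png")
a=cv2.resize(t[135:195,205:300],None,fx=8,fy=8,interpolation=cv2.INTER_CUBIC)   # 760x480
cv2.imwrite("pics/a.png",a)
b=cv2.resize(t[200:295,295:370],None,fx=6,fy=6,interpolation=cv2.INTER_CUBIC) #450x570
cv2.imwrite("pics/b.png",b)
c=cv2.resize(s[140:240,190:275],None,fx=6,fy=6,interpolation=cv2.INTER_CUBIC)
cv2.imwrite("pics/c.png",c[:600])
E
```

```text
(no output)
```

View pics/a.png

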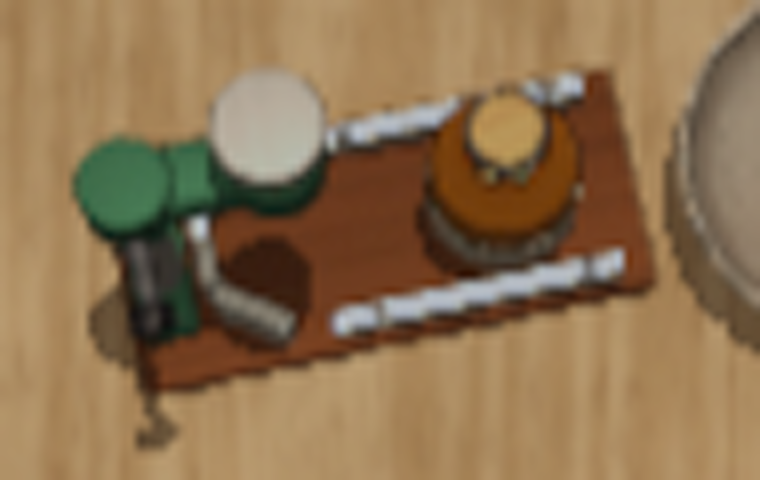

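View pics/b.png

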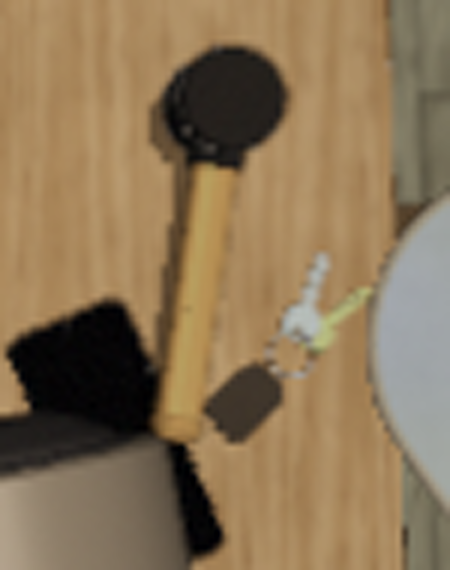

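View pics/c.png

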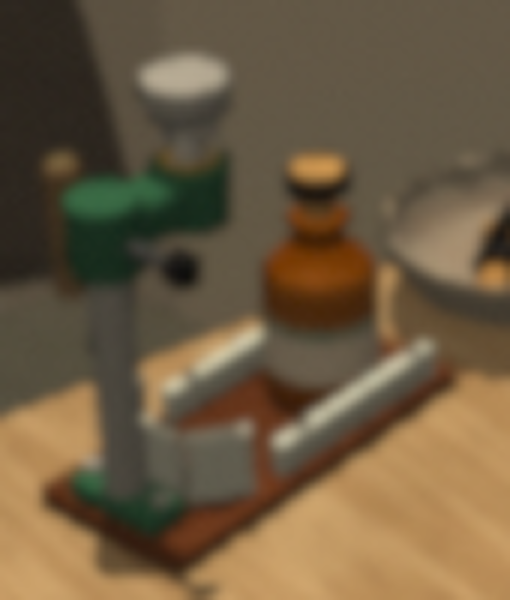

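The crops show these features. Crop a has the ram cap at (267,127), base corners at (606,70), (655,288) and (155,390), and the stopper top at (508,128). Crop b has the mallet's top face at (232,98) and its handle from (213,170) to (181,425). Crop c shows the ram top at (184,76) and the stopper at (318,167).

```bash
cat > h.py <<'E'
import numpy as np,cv2
from scipy.optimize import least_squares
C={n:dict(np.load(n+"0.npz")) for n in("scene","top")}
def proj(n,P):
    c=C[n];P=np.atleast_2d(np.array(P,float));T=c["world_to_cam"]
    return cv2.projectPoints(P,cv2.Rodrigues(T[:3,:3])[0],T[:3,3],c["K"],c["D"])[0][:,0]
def ray(n,uv,z):
    c=C[n];T=c["world_to_cam"];R=T[:3,:3]
    p=cv2.undistortPoints(np.array([[uv]],float),c["K"],c["D"])[0,0]
    d=R.T@np.r_[p,1];o=-R.T@T[:3,3];return o+d*(z-o[2])/d[2]
def crop(x,y,x0,y0,f): return ((x+.5)/f-.5+x0,(y+.5)/f-.5+y0)
def W(p,s):
    c,k=np.cos(p[2]),np.sin(p[2]);return [p[0]+c*s[0]-k*s[1],p[1]+k*s[0]+c*s[1],s[2]]
E
python3 - <<'E'
from h import *
A=lambda x,y:crop(x,y,205,135,8);B=lambda x,y:crop(x,y,295,200,6);S=lambda x,y:crop(x,y,190,140,6)
obs=[("top",A(267,127),(0,0,230)),("top",A(606,70),(-150,-50,12)),("top",A(655,288),(-150,50,12)),("top",A(155,390),(75,50,12)),("top",A(618,262),(-135,40,32)),("top",A(335,322),(-10,40,32)),
("scene",S(184,76),(0,0,230)),("scene",S(180,565),(75,50,12)),("scene",S(455,375),(-150,50,12)),("scene",S(45,492),(75,-50,12))]
f=lambda p:np.concatenate([proj(n,W(p,s))[0]-uv for n,uv,s in obs])
r=least_squares(f,[700,0,1.6],loss="soft_l1");print("stand",r.x);print(f(r.x).reshape(-1,2).round(2))
print("ram top",ray("top",A(267,127),230),ray("scene",S(184,76),230))
bt=[ray("top",A(508,128),143),ray("scene",S(318,167),143)];print("bottle",bt)
p=r.x
for b in bt:
    d=b[:2]-p[:2];c,k=np.cos(p[2]),np.sin(p[2]);print("in stand",c*d[0]+k*d[1],-k*d[0]+c*d[1])
h=ray("top",B(232,98),84);g1=ray("top",B(213,175),57);g2=ray("top",B(183,415),57)
print("mallet",h,g1,g2,"yaw",np.arctan2(*(g1-g2)[[1,0]]),np.arctan2(*(h-g2)[[1,0]]))
for n,uv in dict(mug=(168,207),fb=(170,173),honey=(348,168),bowl=(313,155)).items():print(n,ray("top",uv,60))
E
```

```text
stand [611.54435099  -4.83491714   1.80684288]
[[ 0.05  0.68]
 [ 0.01 -0.47]
 [ 0.83 -0.07]
 [-1.01  2.06]
 [ 0.78  0.19]
 [ 0.01  1.03]
 [-0.39 -0.48]
 [-0.47 -0.43]
 [ 0.19 -1.93]
 [-1.9  -0.69]]
ram top [613.59717287  -4.6497079  230.        ] [608.15347314  -3.91966152 230.        ]
bottle [array([635.15154976, -94.45706909, 143.        ]), array([630.64006837, -95.63647881, 143.        ])]
in stand -92.65773574713305 -1.9934794652980692
in stand -92.74938261612625 2.668716637403822
mallet [ 436.64534657 -303.95911261   84.        ] [ 397.50652967 -297.33311346   57.        ] [ 269.80022542 -279.04026738   57.        ] yaw -0.14227373120500822 -0.14825727636555525
mug [464.782096   231.07442453  60.        ]
fb [578.14806596 228.96220031  60.        ]
honey [ 597.89892828 -360.42920309   60.        ]
bowl [ 641.32742345 -245.19538261   60.        ]
```

```bash
cat >> h.py <<'E'
ST=np.array([611.5,-4.8,1.807])
def d(target,yaw=None,frm=None):
    "total shift (fractions, tool axes now) and spin to target [x,y,z] world, yaw"
    from plant import monitor
    from scipy.spatial.transform import Rotation as Ro
    o=monitor.get_obs();p=o["tool_pos"] if frm is None else np.array(frm[:3]);R=Ro.from_euler("xyz",o["tcp_rot"]).as_matrix()
    y=o["tcp_rot"][2]; 
    print("at",o["time"],p.round(1),o["tcp_rot"].round(3),"F",o["contact_force"].round(1),"w",o["grip_width"],"shift",(R.T@(np.array(target)-p)/200).round(3),
      "spin", None if yaw is None else round(-(yaw-y)/(np.pi/2),3))
E
python3 - <<'E'
from h import *
A=lambda x,y:crop(x,y,205,135,8);S=lambda x,y:crop(x,y,190,140,6)
def st(P):
    q=P[:2]-ST[:2];c,k=np.cos(ST[2]),np.sin(ST[2]);return (c*q[0]+k*q[1]).round(),(-k*q[0]+c*q[1]).round()
for z in(30,50,70):print("bowl edge",z,st(ray("top",A(672,190),z)))
for z in(120,140,160):print("knob",z,st(ray("top",A(150,325),z)),st(ray("scene",S(182,270),z)))
d([436.6,-304,226],-.145)
E
```

```text
bowl edge 30 (np.float64(-162.0), np.float64(13.0))
bowl edge 50 (np.float64(-160.0), np.float64(18.0))
bowl edge 70 (np.float64(-158.0), np.float64(22.0))
knob 120 (np.float64(62.0), np.float64(38.0)) (np.float64(-1.0), np.float64(-9.0))
knob 140 (np.float64(61.0), np.float64(42.0)) (np.float64(24.0), np.float64(16.0))
knob 160 (np.float64(60.0), np.float64(46.0)) (np.float64(48.0), np.float64(40.0))
at 0.1 [ 170.  -496.3  226.1] [-3.14 -0.    0.33] F [ 0.1 -0.3 -0.3] w 91.96154427822644 shift [ 1.573 -0.478  0.002] spin 0.302
```

Request:
{"method": "servo_tool", "body": {
  "linear": [
    [0.225,-0.068,0],
    [0.225,-0.068,0],
    [0.225,-0.068,0],
    [0.225,-0.068,0],
    [0.225,-0.068,0],
    [0.225,-0.068,0],
    [0.223,-0.07,0],
    [0,0,0]
  ],
  "spin": [0,0,0,0,0,0,0,0],
  "hand": 1
}}

```text
time: 1.1
tool_pos: [438.5, -302.3, 226.2]
tcp_rot: [-3.141, -0.0, 0.334]
contact_force: [-0.2, 0.7, -0.4]
grip_width: 91.9
finger_force: 0.0
```

Request:
{"method": "servo_tool", "body": {
  "linear": [
    [0,0,0],
    [0,0,0],
    [0,0,0],
    [0,0,0.1],
    [0,0,0.1],
    [0,0,0.1],
    [0,0,0.1],
    [0,0,0]
  ],
  "spin": [0.1,0.1,0.102,0,0,0,0,0]
}}

```text
time: 2.1
tool_pos: [435.2, -304.3, 145.3]
tcp_rot: [-3.14, 0.003, -0.145]
contact_force: [0.6, 0.3, 0.1]
grip_width: 92.1
finger_force: 0.0
```

```bash
python3 - <<'E'
from h import *
d([436.6,-304,26],-.145)
from plant import optics
c=optics.capture("top");cv2.imwrite("pics/d.png",cv2.resize(c["frame"][180:300,280:380],None,fx=5,fy=5,interpolation=cv2.INTER_CUBIC))
E
```

```text
at 2.1 [ 435.2 -304.3  145.3] [-3.14e+00  3.00e-03 -1.45e-01] F [0.6 0.3 0.1] w 92.07439103477977 shift [ 0.009 -0.001  0.596] spin -0.0
```

View pics/d.png

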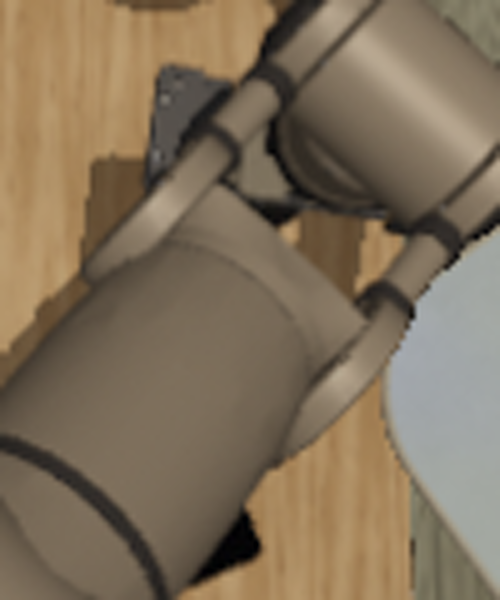

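The arm hides the mallet in this view, so I'll descend on the earlier measurement and watch the force.

Request:
{"method": "servo_tool", "body": {
  "linear": [
    [0.005,0,0.1],
    [0,0,0.1],
    [0,0,0.1],
    [0,0,0.1],
    [0,0,0.1],
    [0,0,0.08],
    [0,0,0],
    [0,0,0]
  ],
  "spin": [0,0,0,0,0,0,0,0]
}}

```text
time: 3.15
tool_pos: [438.1, -305.0, 31.5]
tcp_rot: [3.141, -0.001, -0.145]
contact_force: [-0.1, 0.2, 0.1]
grip_width: 91.9
finger_force: 0.0
```

Request:
{"method": "servo_tool", "body": {
  "linear": [
    [0,0,0.01],
    [0,0,0],
    [0,0,0],
    [0,0,0],
    [0,0,0],
    [0,0,0],
    [0,0,0],
    [0,0,0]
  ],
  "spin": [0,0,0,0,0,0,0,0],
  "hand": -1
}}

```text
time: 4.15
tool_pos: [438.1, -305.1, 29.0]
tcp_rot: [3.141, -0.001, -0.145]
contact_force: [1.2, -3.7, 1.9]
grip_width: 57.6
finger_force: 30.0
```

Request:
{"method": "servo_tool", "body": {
  "linear": [
    [0,0,0],
    [0,0,0],
    [0,0,0.02],
    [0,0,0],
    [0,0,0],
    [0,0,0],
    [0,0,0],
    [0,0,0]
  ],
  "spin": [0,0,0,0,0,0,0,0],
  "hand": 0.6
}}

```text
time: 5.15
tool_pos: [437.7, -304.6, 24.8]
tcp_rot: [3.141, -0.0, -0.145]
contact_force: [0.7, -0.5, -0.1]
grip_width: 73.6
finger_force: 0.0
```

Request:
{"method": "servo_tool", "body": {
  "linear": [
    [0,0,0],
    [0,0,0],
    [0,0,0],
    [0,0,0],
    [0,0,0],
    [0,0,-0.1],
    [0,0,-0.2],
    [0,0,-0.2]
  ],
  "spin": [0,0,0,0,0,0,0,0],
  "hand": -1
}}

```text
time: 6.15
tool_pos: [437.1, -303.8, 124.9]
tcp_rot: [-3.14, 0.002, -0.145]
contact_force: [0.7, -1.0, -4.2]
grip_width: 57.6
finger_force: 30.0
```

Request:
{"method": "servo_tool", "body": {
  "linear": [
    [0,0,-0.2],
    [0,0,0],
    [0,0,0],
    [0,0,0],
    [0,0,0],
    [0,0,0],
    [0,0,0],
    [0,0,0]
  ],
  "spin": [0,-0.1,-0.1,-0.1,-0.1,-0.1,-0.1,-0.1]
}}

```text
time: 7.15
tool_pos: [437.2, -303.8, 163.8]
tcp_rot: [-3.139, -0.001, 0.96]
contact_force: [0.1, -0.3, -3.8]
grip_width: 57.6
finger_force: 30.0
```

Request:
{"method": "servo_tool", "body": {
  "linear": [
    [0,0,0],
    [0,0,0],
    [0,0,0],
    [0,0,0],
    [0,0,0],
    [0,0,0],
    [0,0,0],
    [0,0,0]
  ],
  "spin": [-0.1,-0.1,-0.1,-0.1,-0.1,-0.1,-0.1,-0.1]
}}

```text
time: 8.15
tool_pos: [437.1, -303.8, 163.8]
tcp_rot: [-3.141, -0.003, 2.217]
contact_force: [-0.1, -0.9, -4.9]
grip_width: 57.6
finger_force: 30.0
```

Request:
{"method": "servo_tool", "body": {
  "linear": [
    [0,0,0],
    [0,0,0],
    [0,0,0],
    [0,0,0],
    [0,0,0],
    [0,0,0],
    [0,0,0],
    [0,0,0]
  ],
  "spin": [-0.1,-0.1,-0.1,-0.1,-0.1,-0.1,-0.1,-0.042]
}}

```text
time: 9.15
tool_pos: [437.1, -303.8, 163.8]
tcp_rot: [3.139, -0.001, -2.903]
contact_force: [0.1, 0.3, -4.1]
grip_width: 57.2
finger_force: 30.0
```

```bash
python3 - <<'E'
from h import *
q=W(ST,(-143,115,160));print(q,W(ST,(-44,115,0)))
d(q,.236+np.pi-2*np.pi)
from plant import optics
c=optics.capture("top");np.savez("top1.npz",**c);cv2.imwrite("pics/e.png",cv2.resize(c["frame"][120:260,205:375],None,fx=4,fy=4,interpolation=cv2.INTER_CUBIC))
E
```

```text
[np.float64(533.1570795053804), np.float64(-170.740913605939), 160] [np.float64(509.9897523104737), np.float64(-74.48980997255646), 0]
at 9.15 [ 437.1 -303.8  163.8] [ 3.139e+00 -1.000e-03 -2.903e+00] F [ 0.1  0.3 -4.1] w 57.1715306704329 shift [-0.624  0.533  0.019] spin 0.002
```

View pics/e.png

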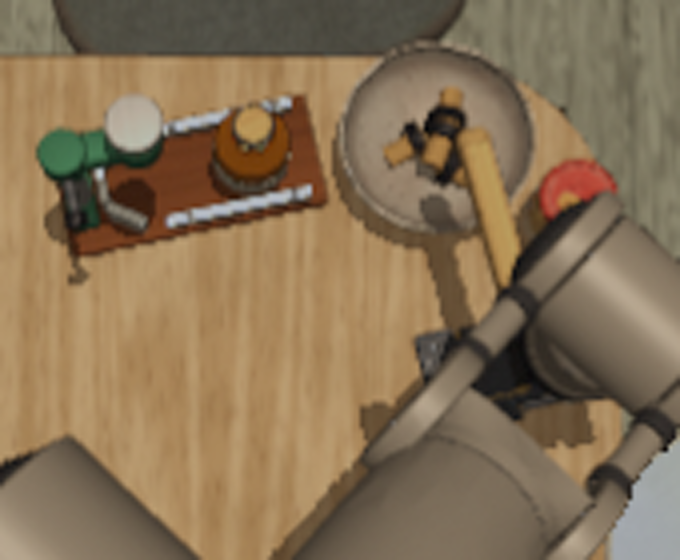

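The mallet is held with its handle pointing away from the robot, running from about (472,135) to (507,265) in the crop. The stand and bottle haven't moved. I'll check the handle's yaw and move over to behind the bottle.

```bash
python3 - <<'E'
from h import *
E_=lambda x,y:crop(x,y,205,120,4)
a=ray("top",E_(473,137),196);b=ray("top",E_(505,262),196);t=a-b;print(a,b,np.arctan2(t[1],t[0]), "want .236")
# distance of head axis from line
n=np.array([-t[1],t[0]])/np.hypot(*t[:2]);print((np.array([437.1,-303.8])-b[:2])@n)
E
```

```text
[ 612.6385196  -258.28412605  196.        ] [ 517.56990959 -280.20617977  196.        ] 0.22663050002927673 want .236
-4.909279621845371
```

Request:
{"method": "servo_tool", "body": {
  "linear": [
    [-0.125,0.107,0],
    [-0.125,0.107,0],
    [-0.125,0.107,0],
    [-0.125,0.107,0],
    [-0.124,0.105,0],
    [0,0,0],
    [0,0,0],
    [0,0,0]
  ],
  "spin": [0,0,0,0,0,0,0,0]
}}

```text
time: 10.2
tool_pos: [533.6, -172.4, 164.5]
tcp_rot: [3.141, -0.001, -2.907]
contact_force: [0.7, -0.1, -4.8]
grip_width: 57.7
finger_force: 30.0
```

```bash
python3 - <<'E'
from h import *
q=W(ST,(-143,115,34));d(q,.236-np.pi)
from plant import optics
c=optics.capture("top");np.savez("top1.npz",**c);cv2.imwrite("pics/f.png",cv2.resize(c["frame"][125:215,205:345],None,fx=5,fy=5,interpolation=cv2.INTER_CUBIC))
E
```

```text
at 10.2 [ 533.6 -172.4  164.5] [ 3.141e+00 -1.000e-03 -2.907e+00] F [ 0.7 -0.1 -4.8] w 57.69291493673495 shift [-0.     0.008  0.652] spin -0.001
```

View pics/f.png

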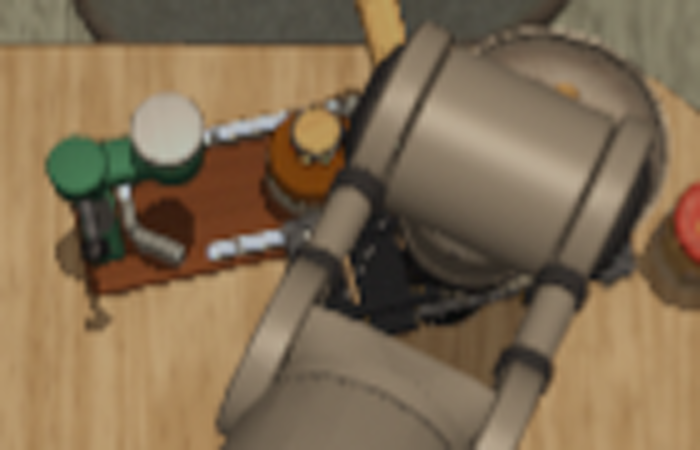

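The handle butt shows at about (380,25), with edges at 362 and 402. I'll check its track coordinate before lowering.

```bash
python3 - <<'E'
from h import *
F=lambda x,y:crop(x,y,205,125,5)
def st(P):
    q=P[:2]-ST[:2];c,k=np.cos(ST[2]),np.sin(ST[2]);return (c*q[0]+k*q[1]).round(1),(-k*q[0]+c*q[1]).round(1)
for p in [(370,30),(402,30),(376,5),(361,5),(398,5)]: print(p,st(ray("top",F(*p),185)),st(ray("top",F(*p),197)))
print("tcp",st(np.array([533.6,-172.4])))
E
```

```text
(370, 30) (np.float64(-135.5), np.float64(-45.8)) (np.float64(-134.2), np.float64(-42.4))
(402, 30) (np.float64(-154.6), np.float64(-41.3)) (np.float64(-153.1), np.float64(-38.0))
(376, 5) (np.float64(-142.9), np.float64(-60.4)) (np.float64(-141.5), np.float64(-56.9))
(361, 5) (np.float64(-133.9), np.float64(-62.5)) (np.float64(-132.6), np.float64(-59.0))
(398, 5) (np.float64(-156.0), np.float64(-57.3)) (np.float64(-154.5), np.float64(-53.9))
tcp (np.float64(-144.7), np.float64(115.0))
```

Request:
{"method": "servo_tool", "body": {
  "linear": [
    [0,0,0.1],
    [0,0,0.1],
    [0,0,0.1],
    [0,0,0.1],
    [0,0,0.08],
    [0,0,0.05],
    [0,0,0],
    [0,0,0]
  ],
  "spin": [0,0,0,0,0,0,0,0]
}}

```text
time: 11.25
tool_pos: [534.7, -172.0, 59.3]
tcp_rot: [-3.141, 0.001, -2.906]
contact_force: [0.1, 0.5, -4.3]
grip_width: 57.4
finger_force: 30.0
```

Request:
{"method": "servo_tool", "body": {
  "linear": [
    [0,0,0.05],
    [0,0,0.04],
    [0,0,0.03],
    [0,0,0],
    [0,0,0],
    [0,0,0],
    [0,0,0],
    [0,0,0]
  ],
  "spin": [0,0,0,0,0,0,0,0]
}}

```text
time: 12.25
tool_pos: [534.3, -171.8, 34.9]
tcp_rot: [-3.141, 0.0, -2.906]
contact_force: [-0.1, 0.1, -3.4]
grip_width: 57.4
finger_force: 30.0
```

```bash
python3 - <<'E'
from h import *
q=W(ST,(-44,115,34));d(q,.236-np.pi)
E
```

```text
at 12.25 [ 534.3 -171.8   34.9] [-3.141  0.    -2.906] F [-0.1  0.1 -3.4] w 57.417397205060425 shift [0.004 0.501 0.004] spin -0.0
```

Request:
{"method": "servo_tool", "body": {
  "linear": [
    [0,0.02,0],
    [0,0.02,0],
    [0,0.025,0],
    [0,0.025,0],
    [0,0.025,0],
    [0,0.025,0],
    [0,0.025,0],
    [0,0.025,0]
  ],
  "spin": [0,0,0,0,0,0,0,0]
}}

```text
time: 13.25
tool_pos: [525.3, -134.5, 34.8]
tcp_rot: [-3.141, 0.0, -2.906]
contact_force: [0.0, -1.6, -4.3]
grip_width: 57.6
finger_force: 30.0
```

Request:
{"method": "servo_tool", "body": {
  "linear": [
    [0,0.025,0],
    [0,0.025,0],
    [0,0.025,0],
    [0,0.025,0],
    [0,0.025,0],
    [0,0.025,0],
    [0,0.025,0],
    [0,0.025,0]
  ],
  "spin": [0,0,0,0,0,0,0,0]
}}

```text
time: 14.25
tool_pos: [515.9, -95.6, 34.7]
tcp_rot: [-3.141, 0.0, -2.906]
contact_force: [1.9, -2.9, -4.7]
grip_width: 57.5
finger_force: 30.0
```

Request:
{"method": "servo_tool", "body": {
  "linear": [
    [0,0.02,0],
    [0,0.015,0],
    [0,0.015,0],
    [0,0.01,0],
    [0,0.01,0],
    [0,0.01,0],
    [0,0.01,0],
    [0,0.005,0]
  ],
  "spin": [0,0,0,0,0,0,0,0]
}}

```text
time: 15.25
tool_pos: [511.5, -77.3, 34.7]
tcp_rot: [-3.141, 0.0, -2.906]
contact_force: [0.5, -2.3, -4.8]
grip_width: 57.7
finger_force: 30.0
```

```bash
python3 - <<'E'
from h import *
q=W(ST,(-44,115,34));d(q,.236-np.pi)
from plant import optics
c=optics.capture("scene");cv2.imwrite("pics/g.png",cv2.resize(c["frame"][140:240,190:290],None,fx=6,fy=6,interpolation=cv2.INTER_CUBIC))
E
```

```text
at 15.25 [511.5 -77.3  34.7] [-3.141  0.    -2.906] F [ 0.5 -2.3 -4.8] w 57.70638961058838 shift [0.004 0.016 0.004] spin -0.0
```

View pics/g.png

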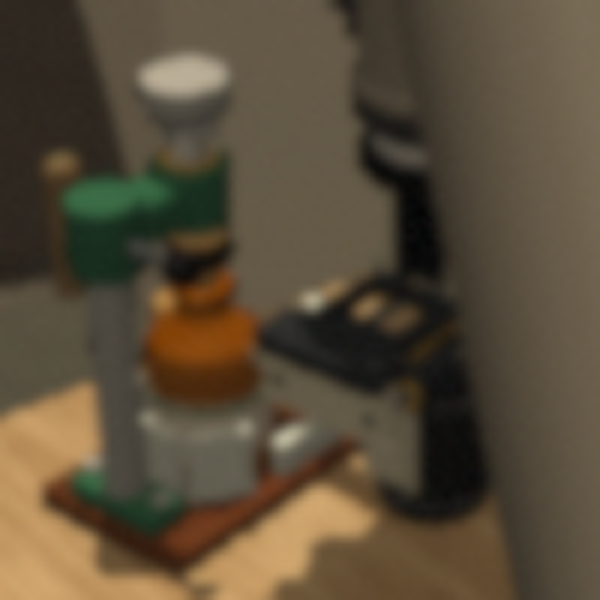

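The bottle is upright and nearly under the ram, with its stopper near (198,262) against the ram axis at about (188). The force is still only sliding friction, so I'll creep on to the stop.

Request:
{"method": "servo_tool", "body": {
  "linear": [
    [0,0.005,0],
    [0,0.005,0],
    [0,0.005,0],
    [0,0.005,0],
    [0,0.005,0],
    [0,0,0],
    [0,0,0],
    [0,0,0]
  ],
  "spin": [0,0,0,0,0,0,0,0]
}}

```text
time: 16.3
tool_pos: [512.2, -73.7, 35.2]
tcp_rot: [-3.139, 0.004, -2.908]
contact_force: [5.7, -5.6, -4.8]
grip_width: 57.4
finger_force: 30.0
```

Request:
{"method": "servo_tool", "body": {
  "linear": [
    [0,0.005,0],
    [0,0.005,0],
    [0,0.005,0],
    [0,0,0],
    [0,0,0],
    [0,0,0],
    [0,0,0],
    [0,0,0]
  ],
  "spin": [0,0,0,0,0,0,0,0]
}}

```text
time: 17.3
tool_pos: [511.5, -71.0, 35.2]
tcp_rot: [-3.139, 0.004, -2.908]
contact_force: [5.5, -6.9, -5.5]
grip_width: 57.7
finger_force: 30.0
```

```bash
cat > chk.py <<'E'
from h import *
from plant import optics
f=optics.capture("scene")["frame"];hsv=cv2.cvtColor(f,cv2.COLOR_BGR2HSV)
m=(hsv[...,1]>180)&(hsv[...,0]<20)&(hsv[...,2]>60)
for r in range(186,208,2):
    x=np.where(m[r,205:245])[0]+205
    if len(x):print(r,x.min(),x.max(),(x.min()+x.max())/2)
for sx in(-10,0):
    for z in(60,75,90):
        print("pred axis",sx,z,proj("scene",W(ST,(sx,0,z)))[0].round(1), "edges",[proj("scene",np.array(W(ST,(sx,0,z)))+32*s*np.array([-.757,-.944,0])/1.21)[0].round(1)[0] for s in(1,-1)])
print("ram cap pred",proj("scene",W(ST,(0,0,230)))[0],"meas 220.2")
E
python3 chk.py
```

```text
186 225 226 225.5
188 218 226 222.0
190 218 226 222.0
192 216 229 222.5
194 215 230 222.5
196 214 230 222.0
198 214 229 221.5
200 214 228 221.0
202 215 229 222.0
204 216 229 222.5
206 219 225 222.0
pred axis -10 60 [225.2 201.2] edges [np.float64(235.7), np.float64(214.8)]
pred axis -10 75 [225. 197.] edges [np.float64(235.5), np.float64(214.5)]
pred axis -10 90 [224.7 192.8] edges [np.float64(235.3), np.float64(214.2)]
pred axis 0 60 [223.  202.6] edges [np.float64(233.5), np.float64(212.6)]
pred axis 0 75 [222.8 198.4] edges [np.float64(233.3), np.float64(212.2)]
pred axis 0 90 [222.5 194.2] edges [np.float64(233.1), np.float64(211.9)]
ram cap pred [219.85549886 151.77406944] meas 220.2
```

Numerically the bottle body centre sits at column 222.2 against a prediction of 222.8 for the nest, and the force of about 8 N confirms it's at the stop. I'll back off and lift over the ram.

Request:
{"method": "servo_tool", "body": {
  "linear": [
    [0,-0.03,0],
    [0,-0.05,0],
    [0,-0.05,0],
    [0,-0.05,0],
    [0,0,-0.1],
    [0,0,-0.2],
    [0,0,-0.2],
    [0,0,-0.2]
  ],
  "spin": [0,0,0,0,0,0,0,0]
}}

```text
time: 18.35
tool_pos: [517.8, -105.0, 175.9]
tcp_rot: [3.141, -0.0, -2.906]
contact_force: [0.8, -0.6, -3.8]
grip_width: 57.5
finger_force: 30.0
```

Request:
{"method": "servo_tool", "body": {
  "linear": [
    [0,0,-0.2],
    [0,0,-0.2],
    [0,0,-0.2],
    [0,0,0],
    [0,0,0],
    [0,0,0],
    [0,0,0],
    [0,0,0]
  ],
  "spin": [0,0,0,0,0,0,0,0]
}}

```text
time: 19.35
tool_pos: [518.0, -104.6, 294.1]
tcp_rot: [3.141, -0.001, -2.906]
contact_force: [0.6, 0.1, -3.3]
grip_width: 58.0
finger_force: 30.0
```

```bash
python3 - <<'E'
from h import *
d(W(ST,(0,0,280)),.236-np.pi)
E
python3 chk.py | head -12
```

```text
at 19.35 [ 518.  -104.6  294.1] [ 3.141e+00 -1.000e-03 -2.906e+00] F [ 0.6  0.1 -3.3] w 58.01826194591725 shift [-0.571  0.376  0.07 ] spin -0.0
186 225 226 225.5
188 219 226 222.5
190 219 226 222.5
192 217 229 223.0
194 215 231 223.0
196 214 244 229.0
198 214 244 229.0
200 214 244 229.0
202 215 244 229.5
204 216 244 230.0
206 220 241 230.5
pred axis -10 60 [225.2 201.2] edges [np.float64(235.7), np.float64(214.8)]
```

Request:
{"method": "servo_tool", "body": {
  "linear": [
    [-0.143,0.094,0],
    [-0.143,0.094,0],
    [-0.143,0.094,0],
    [-0.142,0.094,0],
    [0,0,0.05],
    [0,0,0.02],
    [0,0,0],
    [0,0,0]
  ],
  "spin": [0,0,0,0,0,0,0,0]
}}

```text
time: 20.4
tool_pos: [611.4, -5.6, 281.2]
tcp_rot: [-3.141, 0.001, -2.907]
contact_force: [0.5, 0.5, -3.1]
grip_width: 57.9
finger_force: 30.0
```

```bash
python3 - <<'E'
from h import *
d(W(ST,(0,0,238)),.236-np.pi)
E
```

```text
at 20.4 [611.4  -5.6 281.2] [-3.141e+00  1.000e-03 -2.907e+00] F [ 0.5  0.5 -3.1] w 57.88317784658777 shift [-0.001  0.004  0.216] spin -0.001
```

Request:
{"method": "servo_tool", "body": {
  "linear": [
    [0,0,0.1],
    [0,0,0.116],
    [0,0,0],
    [0,0,0],
    [0,0,0],
    [0,0,0],
    [0,0,0],
    [0,0,0]
  ],
  "spin": [0,0,0,0,0,0,0,0]
}}

```text
time: 21.4
tool_pos: [611.7, -4.9, 237.6]
tcp_rot: [-3.141, 0.0, -2.906]
contact_force: [1.4, -2.3, -0.6]
grip_width: 57.7
finger_force: 30.0
```

Request:
{"method": "servo_tool", "body": {
  "linear": [
    [0,0,-0.1],
    [0,0,-0.1],
    [0,0,0],
    [0,0,0.1],
    [0,0,0.116],
    [0,0,0],
    [0,0,0],
    [0,0,0]
  ],
  "spin": [0,0,0,0,0,0,0,0]
}}

```text
time: 22.4
tool_pos: [611.5, -4.6, 234.0]
tcp_rot: [3.141, -0.0, -2.906]
contact_force: [0.5, 1.8, 0.8]
grip_width: 58.0
finger_force: 30.0
```

Request:
{"method": "servo_tool", "body": {
  "linear": [
    [0,0,-0.1],
    [0,0,-0.1],
    [0,0,0],
    [0,0,0.1],
    [0,0,0.115],
    [0,0,0],
    [0,0,0],
    [0,0,0]
  ],
  "spin": [0,0,0,0,0,0,0,0]
}}

```text
time: 23.4
tool_pos: [611.5, -4.9, 231.0]
tcp_rot: [3.142, -0.0, -2.906]
contact_force: [1.5, -0.1, -1.1]
grip_width: 57.2
finger_force: 30.0
```

```bash
python3 - <<'E'
from h import *
d(W(ST,(0,0,238)))
from plant import optics
c=optics.capture("scene");cv2.imwrite("pics/h.png",cv2.resize(c["frame"][130:220,195:275],None,fx=6,fy=6,interpolation=cv2.INTER_CUBIC))
np.save("hs.npy",c["frame"])
E
```

```text
at 23.4 [611.5  -4.9 231. ] [ 3.142 -0.    -2.906] F [ 1.5 -0.1 -1.1] w 57.21041856629218 shift [-0.     0.001 -0.035] spin None
```

Request:
{"method": "servo_tool", "body": {
  "linear": [
    [0,0,-0.1],
    [0,0,-0.2],
    [0,0,-0.1],
    [0,0,0],
    [0,0,0],
    [0,0,0],
    [0,0,0],
    [0,0,0]
  ],
  "spin": [0,0,0,0,0,0,0,0]
}}

```text
time: 24.45
tool_pos: [611.5, -4.9, 310.9]
tcp_rot: [3.141, -0.001, -2.906]
contact_force: [0.4, 0.5, -4.4]
grip_width: 57.8
finger_force: 30.0
```

```bash
python3 - <<'E'
from h import *
d(W(ST,(0,0,238)))
from plant import optics
c=optics.capture("scene")["frame"];a=np.load("hs.npy")
z=lambda f:cv2.resize(f[125:217,200:250],None,fx=6,fy=6,interpolation=cv2.INTER_CUBIC)
cv2.imwrite("pics/i.png",np.hstack([z(a),z(c)]))
for z in(143,131,129,117): print(z,proj("scene",W(ST,(0,0,z)))[0])
E
```

```text
at 24.45 [611.5  -4.9 310.9] [ 3.141e+00 -1.000e-03 -2.906e+00] F [ 0.4  0.5 -4.4] w 57.84069512254197 shift [-0.     0.     0.365] spin None
143 [221.52713904 178.78859373]
131 [221.75014642 182.34303991]
129 [221.78713723 182.93153318]
117 [222.00802213 186.4392094 ]
```

View pics/i.png

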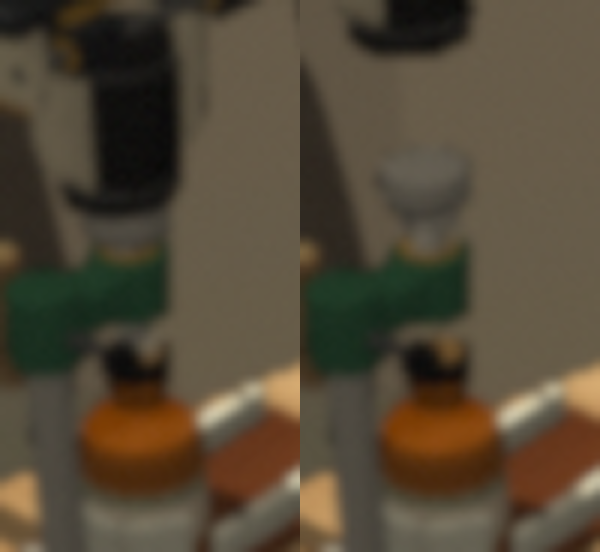

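The cap looks seated on the neck, with black rows about 340–385 in the crop, directly above the amber shoulder and with no cork band showing. The ram is back up. I'll check this at sub-pixel level.

```bash
python3 - <<'E'
from h import *
from plant import optics
T=C["scene"]["world_to_cam"];cam=-T[:3,:3].T@T[:3,3]
u=cam[:2]-ST[:2];u/=np.hypot(*u);e=lambda r,z,s=1:proj("scene",[*(ST[:2]+s*r*u),z])[0].round(1)
f=optics.capture("scene")["frame"]
print(np.c_[np.arange(178,196),f[178:196,219:225,2]],"\n init",C["scene"]["frame"][164:180,240:246,2])
print("shoulder/rim front edge z117 r15",e(15,117),"cap bottom front home z117",e(17.5,117),"cap bottom if 4mm out",e(17.5,121), "boss bottom front",e(20,152),"rim",e(15,117))
for z in(278,282,286,290):print("mallet bottom",z,e(26.5,z))
print("mallet col",np.c_[np.arange(126,140),f[126:140,219:223].mean(2).round()])
o=C["scene"]["frame"]
E
```

```text
[[178  48  49  50  51  52  57]
 [179  74  77  76  75  76  81]
 [180  85  86  87  88  90  96]
 [181  72  73  78  86  96 103]
 [182  47  47  57  74  93 105]
 [183  24  24  35  56  81 101]
 [184  17  14  21  39  68  88]
 [185  14  12  16  28  51  65]
 [186  15  13  15  19  32  37]
 [187  21  15  16  17  20  22]
 [188  36  33  32  31  35  39]
 [189  52  53  53  51  56  60]
 [190  65  65  65  64  66  70]
 [191  75  71  71  69  70  71]
 [192  89  81  80  78  78  79]
 [193 106 101  98  97  97  98]
 [194 119 118 117 116 117 118]
 [195 125 126 127 129 129 131]] 
 init [[102 103 104 104 102 101]
 [125 128 129 129 128 124]
 [163 168 169 171 171 165]
 [188 194 196 198 199 191]
 [185 192 195 197 196 187]
 [150 159 164 164 161 150]
 [ 97 107 111 109 105  94]
 [ 49  55  58  56  53  48]
 [ 37  33  33  32  34  45]
 [ 59  52  50  49  54  67]
 [ 85  75  72  71  73  87]
 [104  95  91  90  92 102]
 [114 110 107 106 107 111]
 [107 110 110 110 108 104]
 [ 86  91  95  95  91  83]
 [ 70  72  74  72  70  68]]
shoulder/rim front edge z117 r15 [222.2 189. ] cap bottom front home z117 [222.2 189.5] cap bottom if 4mm out [222.1 188.3] boss bottom front [221.6 179.4] rim [222.2 189. ]
mallet bottom 278 [219.1 139.7]
mallet bottom 282 [219.  138.3]
mallet bottom 286 [219.  136.9]
mallet bottom 290 [218.9 135.5]
mallet col [[126.  13.  13.  14.  14.]
 [127.  14.  14.  15.  15.]
 [128.  16.  18.  16.  17.]
 [129.  21.  21.  24.  23.]
 [130.  24.  24.  23.  25.]
 [131.  22.  21.  21.  19.]
 [132.  21.  19.  20.  21.]
 [133.  37.  36.  38.  41.]
 [134.  64.  64.  64.  66.]
 [135.  82.  83.  81.  83.]
 [136.  88.  89.  89.  88.]
 [137.  89.  89.  89.  89.]
 [138.  89.  90.  90.  89.]
 [139.  89.  89.  90.  89.]]
```

Request:
{"method": "servo_tool", "body": {
  "linear": [
    [0,0,0.15],
    [0,0,0.15],
    [0,0,0.03],
    [0,0,0.02],
    [0,0,0.02],
    [0,0,0.02],
    [0,0,0],
    [0,0,0]
  ],
  "spin": [0,0,0,0,0,0,0,0]
}}

```text
time: 25.55
tool_pos: [612.0, -5.0, 233.8]
tcp_rot: [-3.141, 0.001, -2.906]
contact_force: [0.5, -0.1, -1.5]
grip_width: 57.7
finger_force: 30.0
```

Request:
{"method": "servo_tool", "body": {
  "linear": [
    [0,0,0.005],
    [0,0,0.005],
    [0,0,0.005],
    [0,0,0.005],
    [0,0,0],
    [0,0,0],
    [0,0,0],
    [0,0,0]
  ],
  "spin": [0,0,0,0,0,0,0,0]
}}

```text
time: 26.55
tool_pos: [611.6, -4.9, 229.4]
tcp_rot: [-3.141, 0.0, -2.906]
contact_force: [2.6, -0.7, -0.5]
grip_width: 57.5
finger_force: 30.0
```

```bash
python3 - <<'E'
from h import *
from plant import optics
T=C["scene"]["world_to_cam"];cam=-T[:3,:3].T@T[:3,3]
b=np.array([633,-95]);u=cam[:2]-b;u/=np.hypot(*u)
print("init cap bottom pred",proj("scene",[*(b+17.5*u),131])[0], "meas 174.0")
f=optics.capture("scene")["frame"]
print(np.c_[np.arange(152,194),f[152:194,219:223].mean(2).round()])
E
```

```text
init cap bottom pred [242.14425606 173.28704157] meas 174.0
[[152.  14.  15.  13.  16.]
 [153.  15.  13.  14.  15.]
 [154.  12.  14.  13.  13.]
 [155.  15.  15.  14.  13.]
 [156.  16.  16.  17.  17.]
 [157.  20.  22.  22.  21.]
 [158.  25.  24.  23.  22.]
 [159.  23.  23.  20.  21.]
 [160.  24.  26.  27.  29.]
 [161.  40.  42.  43.  46.]
 [162.  60.  60.  61.  62.]
 [163.  71.  71.  71.  70.]
 [164.  72.  72.  72.  71.]
 [165.  67.  70.  69.  67.]
 [166.  63.  63.  63.  61.]
 [167.  59.  59.  60.  58.]
 [168.  53.  55.  56.  53.]
 [169.  48.  47.  47.  46.]
 [170.  41.  42.  41.  39.]
 [171.  40.  38.  37.  36.]
 [172.  38.  35.  36.  36.]
 [173.  35.  34.  33.  34.]
 [174.  32.  31.  32.  33.]
 [175.  32.  31.  32.  33.]
 [176.  30.  32.  33.  33.]
 [177.  33.  33.  33.  35.]
 [178.  44.  44.  43.  44.]
 [179.  63.  59.  58.  58.]
 [180.  70.  67.  66.  66.]
 [181.  60.  57.  58.  63.]
 [182.  42.  37.  42.  53.]
 [183.  22.  21.  25.  43.]
 [184.  14.  16.  19.  32.]
 [185.  12.  11.  15.  22.]
 [186.  13.  10.  10.  15.]
 [187.  16.  13.  12.  15.]
 [188.  22.  22.  20.  21.]
 [189.  33.  30.  30.  31.]
 [190.  40.  37.  36.  36.]
 [191.  43.  39.  37.  38.]
 [192.  47.  43.  42.  42.]
 [193.  55.  52.  51.  52.]]
```

The mallet face is only at about z 215, which is 15 mm of travel, because the mallet slipped up in the grip. The stopper is still about 3–4 mm out, so I'll give it deeper strikes.

Request:
{"method": "servo_tool", "body": {
  "linear": [
    [0,0,-0.1],
    [0,0,-0.05],
    [0,0,0],
    [0,0,0.07],
    [0,0,0.07],
    [0,0,0.02],
    [0,0,0],
    [0,0,0]
  ],
  "spin": [0,0,0,0,0,0,0,0]
}}

```text
time: 27.6
tool_pos: [611.6, -4.9, 228.6]
tcp_rot: [-3.141, 0.002, -2.906]
contact_force: [-2.9, -0.6, 10.7]
grip_width: 57.6
finger_force: 30.0
```

Request:
{"method": "servo_tool", "body": {
  "linear": [
    [0,0,0.005],
    [0,0,0.005],
    [0,0,0],
    [0,0,0],
    [0,0,0],
    [0,0,0],
    [0,0,0],
    [0,0,0]
  ],
  "spin": [0,0,0,0,0,0,0,0]
}}

```text
time: 28.6
tool_pos: [611.8, -4.9, 228.5]
tcp_rot: [-3.14, 0.004, -2.906]
contact_force: [-6.0, 0.6, 20.7]
grip_width: 57.5
finger_force: 30.0
```

Request:
{"method": "servo_tool", "body": {
  "linear": [
    [0,0,0.005],
    [0,0,0.005],
    [0,0,0],
    [0,0,0],
    [0,0,0],
    [0,0,0],
    [0,0,0],
    [0,0,0]
  ],
  "spin": [0,0,0,0,0,0,0,0]
}}

```text
time: 29.6
tool_pos: [612.0, -4.8, 228.3]
tcp_rot: [-3.139, 0.006, -2.906]
contact_force: [-8.9, 1.1, 28.5]
grip_width: 58.0
finger_force: 30.0
```

```bash
cat > mb.py <<'E'
from h import *
from plant import optics,monitor
T=C["scene"]["world_to_cam"];cam=-T[:3,:3].T@T[:3,3]
u=cam[:2]-ST[:2];u/=np.hypot(*u)
f=optics.capture("scene")["frame"].mean(2)[:,219:223].mean(1);o=monitor.get_obs()
half=lambda lo,hi,a,t:next(r+(t-f[r])/(f[r+1]-f[r]) for r in range(a,hi) if f[r]<t<=f[r+1])
r=half(0,175,128,44)
z=np.arange(190,330,.2);pr=proj("scene",np.c_[np.tile(ST[:2]+26.5*u,(len(z),1)),z])[:,1]
zb=np.interp(-r,-pr,z) if pr[0]<pr[-1] else np.interp(r,pr[::-1],z[::-1])
print("F",o["contact_force"],"tcp z",o["tool_pos"][2],"mallet bottom",zb,"offset",o["tool_pos"][2]-zb)
lo=f[184:189].min();hi=f[190:192].mean();print("cap-neck edge row",half(0,194,185,(lo+hi)/2), f[186:196].round())
E
python3 mb.py
```

```text
F [-9.01154521 -0.17762821 28.48219695] tcp z 228.36699509038797 mallet bottom 213.71107208127788 offset 14.655923009110097
cap-neck edge row 188.47291666666666 [14. 13. 21. 31. 37. 39. 44. 53. 61. 65.]
```

```bash
python3 - <<'E'
from h import *
from plant import optics
f=optics.capture("scene")["frame"].astype(int);g=C["scene"]["frame"].astype(int)
# saturation-like R-B profile along body axis
cut=lambda im,c:np.c_[im[:,c-2:c+2].mean(1).round()]
print("init rows 164-204\n",np.c_[np.arange(164,206),cut(g,243)[164:206]].astype(int).tolist())
print("now\n",np.c_[np.arange(180,220),cut(f,222)[180:220]].astype(int).tolist())
b=np.array([633,-95])
print("scale init",proj("scene",[[*b,82],[*b,131]])[:,1],"now",proj("scene",[W(ST,(0,0,82)),W(ST,(0,0,131)),W(ST,(0,0,117))])[:,1])
for z in(180,190,200,210):print("col top",z,proj("scene",W(ST,(58,0,z)))[0])
E
```

```text
init rows 164-204
 [[164, 67, 89, 103], [165, 65, 100, 128], [166, 71, 126, 170], [167, 78, 144, 197], [168, 78, 143, 195], [169, 65, 120, 162], [170, 44, 80, 108], [171, 24, 41, 56], [172, 16, 24, 33], [173, 22, 36, 51], [174, 26, 50, 73], [175, 28, 60, 92], [176, 24, 63, 108], [177, 16, 60, 110], [178, 10, 49, 93], [179, 6, 36, 72], [180, 5, 35, 71], [181, 4, 44, 89], [182, 5, 53, 108], [183, 6, 60, 119], [184, 10, 65, 126], [185, 15, 69, 132], [186, 17, 70, 133], [187, 17, 66, 124], [188, 15, 57, 107], [189, 12, 48, 89], [190, 11, 42, 78], [191, 10, 39, 73], [192, 12, 39, 72], [193, 16, 41, 72], [194, 26, 48, 71], [195, 43, 61, 71], [196, 56, 73, 77], [197, 67, 84, 91], [198, 74, 90, 101], [199, 75, 92, 104], [200, 76, 93, 104], [201, 75, 92, 104], [202, 74, 91, 104], [203, 68, 85, 98], [204, 52, 70, 86], [205, 37, 56, 78]]
now
 [[180, 58, 67, 70], [181, 54, 63, 67], [182, 44, 52, 56], [183, 34, 39, 44], [184, 25, 30, 34], [185, 18, 21, 26], [186, 13, 15, 17], [187, 12, 14, 18], [188, 10, 18, 30], [189, 10, 27, 50], [190, 8, 33, 64], [191, 9, 36, 70], [192, 8, 40, 79], [193, 8, 50, 98], [194, 8, 58, 117], [195, 9, 64, 127], [196, 12, 69, 134], [197, 16, 72, 138], [198, 15, 73, 139], [199, 16, 71, 134], [200, 15, 63, 118], [201, 12, 53, 99], [202, 12, 46, 86], [203, 13, 43, 79], [204, 13, 42, 76], [205, 14, 42, 75], [206, 20, 46, 76], [207, 32, 54, 78], [208, 48, 68, 78], [209, 63, 81, 87], [210, 75, 92, 100], [211, 84, 101, 109], [212, 91, 108, 114], [213, 88, 104, 109], [214, 84, 98, 103], [215, 80, 94, 99], [216, 80, 94, 98], [217, 78, 92, 96], [218, 76, 90, 95], [219, 75, 89, 94]]
scale init [184.21254998 170.62217148] now [196.44567802 182.34303991 186.4392094 ]
col top 180 [206.53386925 175.26664327]
col top 190 [206.26151448 172.08393369]
col top 200 [205.98724773 168.8693977 ]
col top 210 [205.71106656 165.62271067]
```

The evidence agrees. The ram stops solid at 33 N, well over the roughly 12 N needed to drive the stopper, and no cork colour is left under the cap. I'll lift off and put the mallet down.

Request:
{"method": "servo_tool", "body": {
  "linear": [
    [0,0,-0.05],
    [0,0,-0.1],
    [0,0,-0.15],
    [0,0,0],
    [0,0,0],
    [0,0,0],
    [0,0,0],
    [0,0,0]
  ],
  "spin": [0,0,0,0,0,0,0,0]
}}

```text
time: 30.7
tool_pos: [611.5, -4.9, 282.8]
tcp_rot: [3.141, -0.001, -2.906]
contact_force: [0.1, -0.3, -3.8]
grip_width: 57.8
finger_force: 30.0
```

```bash
python3 mb.py; python3 - <<'E'
from h import *
d([430,-40,288],1.6)
E
```

```text
F [-0.5557449  -0.35062649 -3.91877758] tcp z 283.03735066550354 mallet bottom 268.964880710066 offset 14.072469955437555
cap-neck edge row 188.42291666666668 [14. 14. 22. 32. 37. 39. 43. 53. 62. 66.]
at 30.75 [611.5  -4.9 283. ] [-3.142 -0.    -2.906] F [-0.6 -0.4 -3.9] w 57.5862591690281 shift [ 0.924  0.041 -0.024] spin -2.869
```

Request:
{"method": "servo_tool", "body": {
  "linear": [
    [0.18,0.008,0],
    [0.19,0.008,0],
    [0.19,0.008,0],
    [0.19,0.009,0],
    [0.174,0.008,0],
    [0,0,0],
    [0,0,0],
    [0,0,0]
  ],
  "spin": [0,0,0,0,0,0.1,0.1,0.1]
}}

```text
time: 31.75
tool_pos: [429.9, -40.1, 283.7]
tcp_rot: [-3.142, 0.001, 2.901]
contact_force: [-0.1, 0.4, -3.8]
grip_width: 57.6
finger_force: 30.0
```

Request:
{"method": "servo_tool", "body": {
  "linear": [
    [0,0,0],
    [0,0,0],
    [0,0,0],
    [0,0,0],
    [0,0,0],
    [0,0,0],
    [0,0,0],
    [0,0,0]
  ],
  "spin": [0.1,0.1,0.1,0.1,0.1,0.1,0.1,0.1]
}}

```text
time: 32.75
tool_pos: [430.0, -40.0, 283.6]
tcp_rot: [3.141, 0.0, 1.644]
contact_force: [-0.4, -0.4, -3.4]
grip_width: 57.6
finger_force: 30.0
```

Request:
{"method": "servo_tool", "body": {
  "linear": [
    [0,0,0.2],
    [0,0,0.2],
    [0,0,0.2],
    [0,0,0.2],
    [0,0,0.2],
    [0,0,0.15],
    [0,0,0],
    [0,0,0]
  ],
  "spin": [0,0,0,0,0,0,0,0]
}}

```text
time: 33.75
tool_pos: [431.0, -40.3, 54.4]
tcp_rot: [3.14, 0.001, 1.649]
contact_force: [0.3, -0.3, -3.9]
grip_width: 57.8
finger_force: 30.0
```

Request:
{"method": "servo_tool", "body": {
  "linear": [
    [0,0,0.05],
    [0,0,0.02],
    [0,0,0.02],
    [0,0,0.02],
    [0,0,0],
    [0,0,0],
    [0,0,0],
    [0,0,0]
  ],
  "spin": [0,0,0,0,0,0,0,0]
}}

```text
time: 34.75
tool_pos: [430.0, -40.1, 31.4]
tcp_rot: [3.141, 0.0, 1.649]
contact_force: [-0.4, 0.6, -4.2]
grip_width: 57.6
finger_force: 30.0
```

Request:
{"method": "servo_tool", "body": {
  "linear": [
    [0,0,0.02],
    [0,0,0.02],
    [0,0,0.01],
    [0,0,0.005],
    [0,0,0],
    [0,0,0],
    [0,0,0],
    [0,0,0]
  ],
  "spin": [0,0,0,0,0,0,0,0]
}}

```text
time: 35.75
tool_pos: [430.0, -40.1, 20.4]
tcp_rot: [3.141, 0.0, 1.649]
contact_force: [0.1, -0.9, -3.6]
grip_width: 57.5
finger_force: 30.0
```

Request:
{"method": "servo_tool", "body": {
  "linear": [
    [0,0,0.005],
    [0,0,0.005],
    [0,0,0],
    [0,0,0],
    [0,0,0],
    [0,0,0],
    [0,0,0],
    [0,0,0]
  ],
  "spin": [0,0,0,0,0,0,0,0]
}}

```text
time: 36.75
tool_pos: [430.0, -40.1, 18.3]
tcp_rot: [3.142, 0.0, 1.649]
contact_force: [0.9, -0.1, -3.6]
grip_width: 57.6
finger_force: 30.0
```

Request:
{"method": "servo_tool", "body": {
  "linear": [
    [0,0,0.004],
    [0,0,0],
    [0,0,0],
    [0,0,0],
    [0,0,0],
    [0,0,0],
    [0,0,0],
    [0,0,0]
  ],
  "spin": [0,0,0,0,0,0,0,0]
}}

```text
time: 37.75
tool_pos: [430.1, -40.0, 17.7]
tcp_rot: [3.141, 0.0, 1.649]
contact_force: [-2.1, 2.1, 6.0]
grip_width: 57.6
finger_force: 30.0
```

Request:
{"method": "servo_tool", "body": {
  "linear": [
    [0,0,0.004],
    [0,0,0],
    [0,0,0],
    [0,0,0],
    [0,0,0],
    [0,0,0],
    [0,0,0],
    [0,0,0]
  ],
  "spin": [0,0,0,0,0,0,0,0]
}}

```text
time: 38.75
tool_pos: [430.1, -40.0, 17.7]
tcp_rot: [3.141, 0.0, 1.649]
contact_force: [-5.0, 3.3, 17.4]
grip_width: 57.9
finger_force: 30.0
```

Request:
{"method": "servo_tool", "body": {
  "linear": [
    [0,0,0.004],
    [0,0,0],
    [0,0,0],
    [0,0,0],
    [0,0,0],
    [0,0,0],
    [0,0,0],
    [0,0,0]
  ],
  "spin": [0,0,0,0,0,0,0,0]
}}

```text
time: 39.75
tool_pos: [430.1, -40.0, 17.6]
tcp_rot: [3.141, 0.0, 1.649]
contact_force: [-6.4, 3.3, 27.2]
grip_width: 57.4
finger_force: 30.0
```

The mallet touches the table at TCP z 17.7, so at the hard stop the ram top was at 228.3 − 17.7 ≈ 210.6. That is 19.4 mm of travel, which confirms the stopper is home. Now I'll release and retreat.

Request:
{"method": "servo_tool", "body": {
  "linear": [
    [0,0,-0.005],
    [0,0,0],
    [0,0,0],
    [0,0,0],
    [0,0,0],
    [0,0,0],
    [0,0,0],
    [0,0,0]
  ],
  "spin": [0,0,0,0,0,0,0,0]
}}

```text
time: 40.75
tool_pos: [430.1, -40.0, 17.7]
tcp_rot: [3.141, 0.0, 1.649]
contact_force: [-4.0, 2.7, 14.2]
grip_width: 57.6
finger_force: 30.0
```

Request:
{"method": "servo_tool", "body": {
  "linear": [
    [0,0,0],
    [0,0,0],
    [0,0,0],
    [0,0,0],
    [0,0,0],
    [0,0,0],
    [0,0,0],
    [0,0,0]
  ],
  "spin": [0,0,0,0,0,0,0,0],
  "hand": 1
}}

```text
time: 41.75
tool_pos: [430.0, -40.0, 16.9]
tcp_rot: [3.142, 0.0, 1.649]
contact_force: [-0.2, -0.2, 0.6]
grip_width: 92.1
finger_force: 0.0
```

Request:
{"method": "servo_tool", "body": {
  "linear": [
    [0,0,-0.05],
    [0,0,-0.1],
    [0,0,-0.15],
    [0,0,-0.2],
    [0,0,-0.2],
    [0,0,0],
    [0,0,0],
    [0,0,0]
  ],
  "spin": [0,0,0,0,0,0,0,0]
}}

```text
time: 42.75
tool_pos: [429.2, -39.8, 156.0]
tcp_rot: [-3.139, -0.001, 1.649]
contact_force: [-0.9, 0.2, -0.4]
grip_width: 91.9
finger_force: 0.0
```

```bash
python3 chk.py | head -12; python3 - <<'E'
from h import *
from plant import optics
f=optics.capture("scene")["frame"];g=C["scene"]["frame"]
# ram cap up? template shift of cap patch
p=g[145:165,210:232];r=cv2.matchTemplate(f[135:175,200:245],p,cv2.TM_CCOEFF_NORMED);_,v,_,l=cv2.minMaxLoc(r);print("ram cap",v,l[0]+200,l[1]+135,"vs 210 145")
# bystanders
for n,(r0,r1,c0,c1) in dict(mug=(238,292,160,197),fb=(218,262,146,172),honey=(157,190,300,320)).items():
    print(n,np.abs(f[r0:r1,c0:c1].astype(int)-g[r0:r1,c0:c1]).mean())
E
```

```text
190 220 226 223.0
192 217 229 223.0
194 215 230 222.5
196 214 244 229.0
198 214 244 229.0
200 214 244 229.0
202 215 244 229.5
204 216 243 229.5
206 220 240 230.0
pred axis -10 60 [225.2 201.2] edges [np.float64(235.7), np.float64(214.8)]
pred axis -10 75 [225. 197.] edges [np.float64(235.5), np.float64(214.5)]
pred axis -10 90 [224.7 192.8] edges [np.float64(235.3), np.float64(214.2)]
ram cap 0.999704897403717 210 145 vs 210 145
mug 9.249416082749416
fb 7.11509324009324
honey 18.15909090909091
```

```bash
python3 -c "
from plant import workorder
print(workorder.close_job())"
```

```text
the job is handed in; nothing more can be done
None
```

I handed the job in at about 43 s; the judge returned no verdict. By my measurements the bottle stands upright against the back stop, the stopper is home (ram driven about 19.4 mm), the ram is up, the mallet is on the table off the stand, and I saw no sign of a bystander being moved (end-of-run image check inconclusive).

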